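Engage the jar roller's drive on the side with the big jar

ROBOT

A 6-joint arm with a two-finger parallel gripper is mounted at the origin on the work surface. World frame = base frame: x ahead of the robot, y to its left, z up, the work surface at z = 0. Lengths are in m, angles in degrees, forces in N, time in s.
With the tool pointing down it reaches from about 0.4 to 0.825 m from the base axis. Payload 7 kg.
Tool frame: the origin (TCP) lies on the front face of the gripper's body, between the roots of the fingers; the fingertips stand 66 mm ahead of it and the grasp point (between the pads) lies 47 mm ahead of it; z points along the fingers, y is the line along which they close (so a half turn about z gives the same grasp; the last joint's range is limited). The gripper opens to 88 mm and grips with 3 to 60 N. Pads are 19 mm wide; open, the fingers measure 130 mm over their backs; the gripper's body (78 mm by 193 mm) begins 47 mm behind the grasp point.
Start: joints at [83.428, 20.546, 0.682, 0, -70.136, -16.507], TCP at [0.265, 0.621, 0.292] pointing down, gripper open.
Joint ranges: [-176.03, 176.03], [-82.01, 121.73], [-58.28, 71.71], [-173.87, 95.51], [-174.79, -0.11], [-173.66, 173.66]. Speed limits (degrees/s): [136.94, 136.94, 172.46, 180, 180, 180].

INTERFACE

Orientations are given as [roll, pitch, yaw] about the fixed x, y, z axes, in that order (R = Rz(yaw) Ry(pitch) Rx(roll)).
In Python, from plant import ctrl gives the robot as it stands.
- The arm moves only by the tool send_rows, never from a script. Its argument "deltas" is a list of rows, each a list of 2 entries, a list of its own where there are three numbers: the shift along the tool's x, y, z each as a share of 800 mm, from -1 to 1, then the turn about the tool's z as a share of 90 degrees, from -1 to 1. A call has exactly 5 rows; each row is the pose to reach, as a shift and turn from the pose commanded when the call began, along the tool's axes at that moment; what a row does not reach only later rows make up. A row lasts 1/12 s, in which the tool goes at most 41.7 mm and 7.16 degrees, less where a joint would pass 70% of its speed; a pose out of reach is approached as far as the arm can. A call with a number of a shift or a turn outside -1 to 1 is refused whole. A call with a gripper value outside its range is refused whole. "gripper" is the opening, from 0 (shut) to 1 (fully open), set as the call begins (left out, the last holds). The fingers move at their own pace and stop on an object; the grip force is fixed at half the most. Time passes only in rows, so rows that repeat a pose let the fingers close, or fill a call up. It gives the time, the measured TCP pose, the force, the opening and the grip force at its end, in the units of the state.
- ctrl.get_obs(): the state, without advancing time (a new reading comes with each control period).
- ctrl.snapshot(name): name is "side" or "top" or "wrist"; returns a dict with "color" (400x640x3 uint8, red, green, blue), "vertical_fov" (degrees; the focal length in pixels is half the picture's height over the tangent of half this angle, whatever the lens; pixels are square), "cx", "cy" (the principal point, pixels), "rvec" (rotation vector, rad) and "tvec" (3), from world to camera coordinates, as OpenCV has them. Camera axes: x right, y down, z forward; pixel columns grow to the right and rows downward; lengths in m; the calibration is good to about 2 mm. A picture is of the moment at which its call begins. There is no depth.
- ctrl.close_job(): hands the job in; it is judged then, once.
Trained networks look in a picture, given as the dict that the camera call returned (one of the last four; its "shot" number tells which), for a name from the list of things; names that differ only in an ending like _2 or _b are one class to them, and where a whole thing is asked for, a point or a joint stands for the part that bears it (a point fixed in the world has none). Each returns a list of dicts, best first, with "conf" (0 to 1); they miss things now and then, are a little off and sometimes report something else, mostly with a low value. They report only what shows in the picture. A call takes as long as a camera call. They do not tell look-alikes from the thing itself.
- ctrl.boxes_of(picture, thing): "xy" ([column, row] as shares, 0 to 1, of the picture: columns of its width, rows of its height, amid what is visible of it).
- ctrl.cut_out(picture, thing): "pixels" (400x640 bool, what is visible of it) and "xy" ([column, row] as shares, 0 to 1, of the picture: columns of its width, rows of its height, amid what is visible of it).
The state is a dict: "clock": time; "joint_pos": joint angles; "qvel": joint speeds; "tau": joint torques, N m; "tool_pos": TCP position; "orientation": TCP orientation; "force": force on the tool from outside, world axes, zero at the start; "moment": the same for the moment, N m; "opening": finger opening in m; "gripper_force": force on a finger pad.
Only numpy, scipy, OpenCV 4.12 (cv2) and the standard library are available. Lean on these libraries where they do the work, as an engineer would, in place of code of your own. Each camera call takes 0.05 s, during which the arm holds its last target. There are 200 camera calls.

TASK

On the paint-jar roller, engage the drive for the bed in which the big jar lies (not the slim bottle): pull the sprung selector knob up until its pin is clear, turn it towards the big jar's bed, feel for the narrow notch on that side and let the pin drop fully home in it. Work gently, never forcing the pin against the index plate, then let go of the knob and leave the jar, the bottle and everything else on the table where they are.

Things in the scene. Friction and masses are not known exactly. Their poses are not given: they have to be found in the camera images.
- jar_roller: Grey jar roller, 220 x 470 mm, fixed on the table. Origin: centre of its underside; x away from the robot, y to the left bed, z up. The gearbox in its middle (160 x 150 mm, flat top 100 mm above the table) carries the selector knob; left (+y) and right (-y) of it lies a bed of two black rollers along y, bed centre at y = +148 / -148 mm, x = 0.
- plate_center (a point): Point on the gearbox top on the knob's turning axis (machine x = -20 mm): centre of the bright half-ring index plate, 12 mm high, 46 to 64 mm from the axis, on the far (+x) side. It has a wide gap in the middle, where the pin is parked, then to each side a land, one narrow notch, a further land. Its axes are the machine's.
- plate_left (a point): Point of the plate's circle 55 mm from the axis, 12 mm above the gearbox top, 0.95 rad left (+y) of the machine's x axis: nominal middle of the left notch. The true plate is clamped turned about the axis by up to 0.18 rad either way (unmeasured; both notches alike), so the notch is found by feel. At 0.62 rad the pin always stands over the land before the notch.
- plate_right (a point): The same for the right notch: 0.95 rad right (-y) of the machine's x axis, give or take the same 0.18 rad.
- knob_grip (a point): Point on the vertical turning axis at the height to grip, 15 mm below the knob's top, 152 mm above the table when the knob is down; moves with it. The grip is an upright black bar 52 mm long, 14 mm thick, 40 mm tall, its length (x axis) along the steel arm that carries the pin; a hub of radius 17 mm and the arm begin 25 mm below this point.
- knob_lift (a joint): How far the knob is pulled up (m): 0 fully home, 0.018 at its upper stop. A spring and the weight pull it down with about 6 N when home and 11 N at 12 mm. The pin's end clears the lands above 0.011; resting on a land it reads 0.009 to 0.011.
- selector (a joint): Turn of the knob about the vertical axis (rad): 0 when the arm points along the machine's x, positive anticlockwise from above, that is towards the left (+y) bed. Stops at -1.3 and 1.3. Turns freely when the pin is clear. Starts parked between -0.1 and 0.1.
- drop_pin: Round steel pin, 8 mm in diameter with a rounded lower end, under the end of the knob's arm, 55 mm from the axis, turning and rising with the knob; origin on the pin's axis, 1 mm below its lower end. Home, it reaches 11 mm down into the gap or notch; the notch leaves it 1.5 mm play either way (0.027 rad). It is bent by a force of 30 N or more.
- jar_center (a point): Centre of the big jar: white with a black lid, 76 mm in diameter, 105 mm long, lying along y in one of the two beds.
- slim_center (a point): Centre of the slim white bottle, 44 mm in diameter, 112 mm long, lying in the other bed.
- paint_a_center (a point): Centre of a small upright paint bottle, 36 mm in diameter, 95 mm tall (bystander).
- paint_b_center (a point): Centre of a small upright paint bottle, 40 mm in diameter, 85 mm tall (bystander).
- paint_c_center (a point): Centre of a small upright paint bottle on the near edge of the machine's base plate, 36 mm in diameter, 95 mm tall (bystander).
- brush_tin_center (a point): Middle of a steel tin, 72 mm in diameter, 90 mm tall, with brushes up to 175 mm above the table (bystander).
- tin_lid_center (a point): Centre of a flat steel lid, 76 mm in diameter, 8 mm thick (bystander).
- tube_center (a point): Centre of a paint tube lying on the near edge of the base plate, 30 mm thick, 105 mm long (bystander).
There are look-alikes about, which are no part of the job. Leave any blue or red look-alike of the part that bears jar_center alone.

How it is judged (in metres and radians):
On the way, in this order (a step that is already met when the one before it is completed fails the run):
1. the knob is pulled up until its pin is clear of the gap (value of joint knob_lift above 0.0095 m), for 0.1 s.
2. the raised knob is turned towards the big jar's bed, over the land (value of joint knob_lift above 0.007 m and ((y of jar_center in the frame of jar_roller above 0 m and value of joint selector above 0.4 rad) or (y of jar_center in the frame of jar_roller below 0 m and value of joint selector below -0.4 rad))), for 0.1 s.
At the end, for the whole second after the job is handed in: The knob is fully down (within 2 mm) and at rest with its pin in the narrow notch on the big jar's side (turned more than 0.7 rad to that side), the knob is released, and the jar, the bottle and the other loose things are within 15 mm of where they started (value of joint knob_lift below 0.002 m and ((y of jar_center in the frame of jar_roller above 0 m and value of joint selector above 0.7 rad) or (y of jar_center in the frame of jar_roller below 0 m and value of joint selector below -0.7 rad)) and velocity of joint selector between -0.05 and 0.05 rad/s and distance of each of jar_center, slim_center, paint_a_center, paint_b_center, paint_c_center, brush_tin_center, tin_lid_center, tube_center from where it was at the start of the episode below 0.015 m); the robot touches nothing.
It fails at once if the drop pin is forced: 30 N or more on it (contact force between drop_pin and anything else above 30 N).
It fails at once if the jar, the bottle or another loose thing is pushed more than 30 mm away (distance of any of jar_center, slim_center, paint_a_center, paint_b_center, paint_c_center, brush_tin_center, tin_lid_center, tube_center from where it was at the start of the episode above 0.03 m).
It also fails if it takes over 54 s, if anything falls off the work surface, if the arm or the gripper's body presses on something with over 40 N, if the wrist force passes 120 N, or if a joint passes its speed limit or range.

## Working session

There is one attempt and no reset: what is moved stays moved. The work goes in short steps, Python scripts to look and compute and a tool call to move; the robot and the scene stay as the last step left them, time stands still between calls to the robot, and variables do not carry over. Pictures are saved under pics/ and viewed, at most 10 in all, crops included, and the job is handed in when it is done.

Besides the shell and the picture viewer there is one more tool, called after "Call:" as name(argument=value, ...) on one line, values as JSON. send_rows: Moves the arm, as the interface text tells. Shift numbers are shares of 800 mm and turn numbers shares of 90 degrees, none past 1 either way. Its arguments: {"type":"object","properties":{"deltas":{"type":"array","items":{"type":"array"}},"gripper":{"type":"number"}},"required":["deltas"]}

```bash
mkdir -p pics; cat > h.py <<'E'
import numpy as np, cv2
from plant import ctrl
def cam(s):
    f=200/np.tan(np.radians(s["vertical_fov"])/2)
    K=np.array([[f,0,s["cx"]],[0,f,s["cy"]],[0,0,1.]])
    R=cv2.Rodrigues(np.array(s["rvec"],float))[0]; t=np.array(s["tvec"],float).reshape(3)
    return K,R,t
def ray(s,px):
    K,R,t=cam(s); d=R.T@np.linalg.solve(K,[px[0],px[1],1]); return -R.T@t,d
def atz(s,px,z):
    c,d=ray(s,px); return c+d*(z-c[2])/d[2]
def tri(obs):
    A=np.zeros((3,3));b=np.zeros(3)
    for s,px in obs:
        c,d=ray(s,px);d=d/np.linalg.norm(d);P=np.eye(3)-np.outer(d,d);A+=P;b+=P@c
    return np.linalg.solve(A,b)
def proj(s,p):
    K,R,t=cam(s);q=K@(R@np.array(p)+t);return q[:2]/q[2]
E
cat > a.py <<'E'
from h import *
import pickle
o=ctrl.get_obs();print(o["clock"],o["tool_pos"],o["orientation"],o["force"],o["opening"])
S={}
for n in("side","top"):
    s=ctrl.snapshot(n);S[n]=s;cv2.imwrite(f"pics/{n}0.png",s["color"][:,:,::-1])
    for th in("knob_grip","jar_center","slim_center","jar_roller","drop_pin","paint_c_center","brush_tin_center"):
        for d in ctrl.boxes_of(s,th)[:3]: print(n,th,round(d["conf"],2),np.round(np.array(d["xy"])*[640,400],1))
pickle.dump(S,open("s0.pkl","wb"))
E
python3 a.py
```

```text
0.0 [0.26443472 0.62063392 0.29122719] [ 1.79907141e+02 -6.77091511e-03 -2.30834903e+01] [1.07945591 1.15816626 0.77912581] 0.08738560847184429
side knob_grip 0.68 [292.4 185. ]
side knob_grip 0.57 [318.5 209. ]
side jar_center 0.84 [243.5 166.5]
side jar_center 0.77 [293.9 187.2]
side jar_center 0.64 [212.4 227.1]
side slim_center 0.98 [354.4 270.3]
side jar_roller 0.9 [331.7 251.4]
side jar_roller 0.2 [318.4 207.2]
side paint_c_center 0.9 [273.3 216.4]
side brush_tin_center 0.88 [353.  174.1]
side brush_tin_center 0.43 [320.7 208.5]
top knob_grip 0.52 [330.1 206.7]
top jar_center 0.94 [212.5 152.8]
top jar_center 0.9 [204.9 238.3]
top jar_center 0.8 [271.4 297.1]
top slim_center 0.71 [384.2 210.8]
top jar_roller 0.62 [327.1 215.3]
top jar_roller 0.16 [383.2 160.8]
top drop_pin 0.42 [282.5 145. ]
top paint_c_center 0.58 [290.6 237. ]
top brush_tin_center 0.67 [326.5 208.6]
top brush_tin_center 0.61 [278.4 141.9]
```

View pics/side0.png

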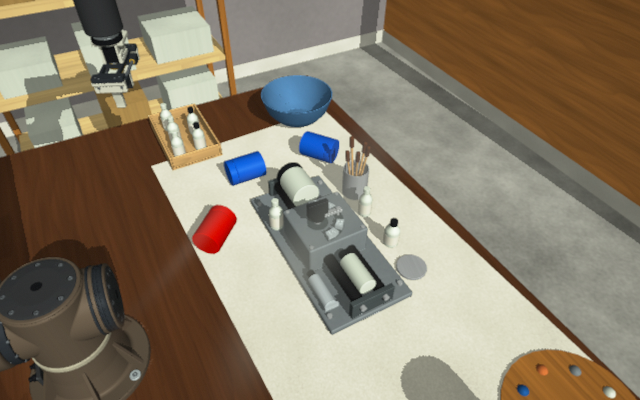

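View pics/top0.png

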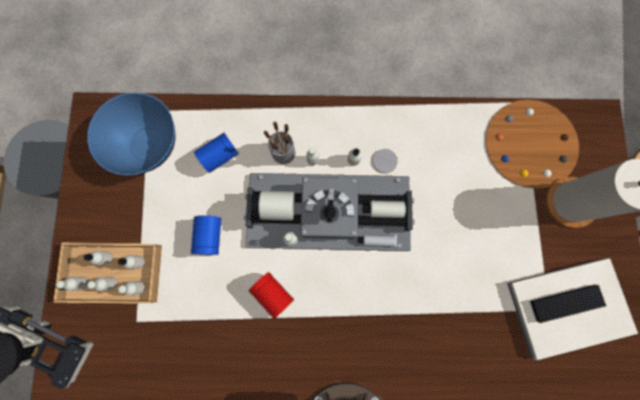

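The big jar (white, black lid) is at side (297,183) and top (276,206), in the left (+y) bed. The slim bottle is at top (388,209). The look-alikes are blue at top (215,152) and (206,235), and red at (271,295); none lies in a bed, so I leave them alone. The knob is at side (318,210), top (330,212). I'll confirm this in one enlarged crop.

```bash
cat > b.py <<'E'
from h import *
import pickle
S=pickle.load(open("s0.pkl","rb"))
t=cv2.resize(S["top"]["color"][165:260,235:425],None,fx=4,fy=4,interpolation=cv2.INTER_CUBIC)
s=cv2.resize(S["side"]["color"][170:270,260:450][:50],None,fx=4,fy=4,interpolation=cv2.INTER_CUBIC)
cv2.imwrite("pics/crop.png",np.vstack([t,s])[:,:,::-1])
print("jar",tri([(S["top"],(277,206)),(S["side"],(297,183))]))
print("slim",tri([(S["top"],(388,209)),(S["side"],(357,272))]))
print("knobtop",tri([(S["top"],(330,212)),(S["side"],(318,203))]))
for px in((246,176),(410,177),(410,250),(244,249)): print(atz(S["top"],px,.01))
E
python3 b.py
```

```text
jar [0.5780592  0.18863948 0.11143059]
slim [ 0.57967956 -0.10916501  0.07670366]
knobtop [0.55964918 0.04934051 0.1670228 ]
[0.68389916 0.29500799 0.01      ]
[ 0.6873077  -0.18838741  0.01      ]
[ 0.47333302 -0.18207845  0.01      ]
[0.47016149 0.2904776  0.01      ]
```

View pics/crop.png

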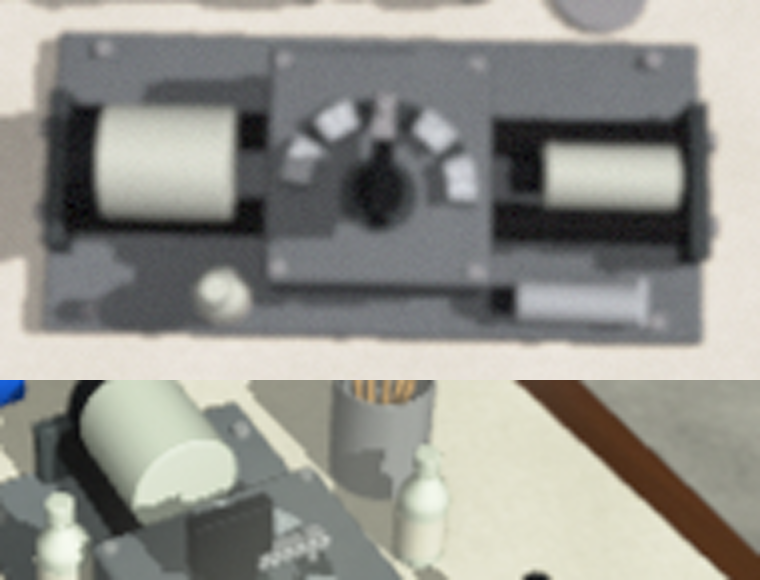

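The crop confirms the big jar is in the left bed, so the knob turns positive. The knob is at about (0.560, 0.049), top z 0.167, and the machine yaw is about 0.4°. I'm moving above it now.

Call:
send_rows(deltas=[[[0.0385,0.032,0],-0.05],[[0.077,0.064,0],-0.1],[[0.1155,0.096,0],-0.15],[[0.154,0.128,0],-0.2],[[0.1925,0.16,0],-0.256]], gripper=0.7)

```text
clock: 1.22
tool_pos: [0.3565, 0.4411, 0.2923]
orientation: [-180.0, -0.0, 0.2]
force: [0.7, 0.5, -0.2]
opening: 0.0633
gripper_force: 0.0
```

Call:
send_rows(deltas=[[[0.022,0.044,0],0],[[0.044,0.088,0],0],[[0.066,0.132,0],0],[[0.088,0.176,0],0],[[0.11,0.22,0],0]])

```text
clock: 1.63
tool_pos: [0.4444, 0.265, 0.2926]
orientation: [-180.0, -0.0, -0.0]
force: [0.7, 0.6, 0.9]
opening: 0.0617
gripper_force: 0.0
```

Call:
send_rows(deltas=[[[0.022,0.044,0],0],[[0.044,0.088,0],0],[[0.066,0.132,0],0],[[0.088,0.176,0],0],[[0.11,0.22,0],0]])

```text
clock: 2.05
tool_pos: [0.5324, 0.0889, 0.2926]
orientation: [-180.0, -0.1, -0.0]
force: [1.3, 0.3, 0.2]
opening: 0.0612
gripper_force: 0.0
```

```bash
cat > c.py <<'E'
from h import *
import pickle,sys
n=sys.argv[1]
o=ctrl.get_obs();print(o["clock"],o["tool_pos"],o["orientation"],o["joint_pos"],o["force"])
s=ctrl.snapshot("wrist");pickle.dump(s,open(f"w{n}.pkl","wb"));cv2.imwrite(f"pics/w{n}.png",s["color"][:,:,::-1])
for th in("knob_grip","drop_pin"):
    for d in ctrl.boxes_of(s,th)[:2]: print(th,round(d["conf"],2),np.round(np.array(d["xy"])*[640,400],1))
print(proj(s,[.5597,.0493,.167]),cam(s)[0][0,0],-cam(s)[1].T@cam(s)[2])
E
python3 c.py 1
```

```text
2.05 [0.5323898  0.08885567 0.29263546] [-1.79974833e+02 -5.03182812e-02 -2.23166515e-02] [ 3.02923055e+01  7.76199815e+00 -1.64086822e+01  4.02679525e-03
 -6.57731786e+01  5.96837383e+01] [1.34410005 0.26992112 0.22087987]
knob_grip 0.62 [362.3 159.6]
drop_pin 0.56 [367.6 103.7]
[370.80904601 182.24799364] 301.49330122498696 [0.60451721 0.08792765 0.38438294]
```

View pics/w1.png

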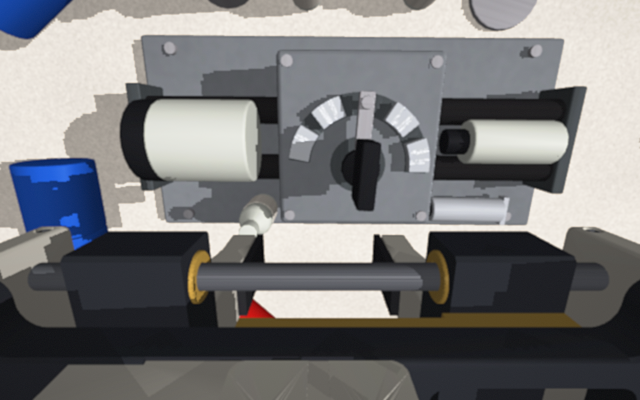

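The wrist view shows the bar at about (369,175), its length along x, with the arm and pin at (367,100) in the wide gap. The gearbox corners are at (279,51), (444,51), (437,223) and (275,222).

```bash
cat > d.py <<'E'
from h import *
import pickle
w=pickle.load(open("w1.pkl","rb"));S=pickle.load(open("s0.pkl","rb"))
c=np.array([atz(w,p,.1) for p in((279,51),(444,51),(437,223),(275,222))]);print(c,c.mean(0))
print("knob from box",c.mean(0)+[-.02,0,0])
print("bartop",atz(w,(370,175),.167)); 
for p in((372,141),(366,209)):print(atz(w,p,.167))
print("tri",tri([(S["top"],(330,212)),(S["side"],(318,203)),(w,(370,175))]),tri([(S["top"],(330,212)),(w,(370,175))]))
m=w["color"].astype(int).sum(2)[135:215,345:395]
print("\n".join("".join("#" if v<60 else "+" if v<110 else "." for v in r) for r in m[::3]))
E
python3 d.py
```

```text
[[ 0.66083804  0.12165455  0.1       ]
 [ 0.66080343 -0.02015401  0.1       ]
 [ 0.50448672 -0.03052863  0.1       ]
 [ 0.50551465  0.13099979  0.1       ]] [0.58291071 0.05049293 0.1       ]
knob from box [0.56291071 0.05049293 0.1       ]
bartop [0.56508868 0.0501408  0.167     ]
[0.58946338 0.04984009 0.167     ]
[0.53918753 0.05196533 0.167     ]
tri [0.56179333 0.05005922 0.16409921] [0.56006611 0.04817473 0.14397365]
..................................................
..................................................
............################+.....................
...........+######+++++++++++++++++...............
...........+######+++++++++++++++++...............
..........+#######+++++++++++++++++...............
...++##+++#######+++++++++++++++++................
+##+++++++#######+++++++++++++++++................
#++++++++########+++++++++++++++++................
+++++++++########++++++++++++++++.................
+++++++++#######++++++++++++++++++................
++++++++########++++++++++++++++++................
++++++++########+++++++++++++++++.................
++++++++#######++++++++++++++++++.................
+++++++########+++++++++++++++++..................
.++++++########++++++++++++++++...................
.....+########+++++++++++++++++...................
........######++++++++++++++++....................
.......+######++++++++++++++++....................
........#####+++++++++++++++++....................
.......+#####++++++++++++++++.....................
........#####++++++++++++++++.....................
.........+###++++++++++++++++.....................
...........##+++++++++++++++......................
............++++++++++++++++......................
..................................................
..................................................
```

Call:
send_rows(deltas=[[[0.02,0.024,0],0.014],[[0.039,0.048,0],0.028],[[0.039,0.048,0.02],0.028],[[0.039,0.048,0.04],0.028],[[0.039,0.048,0.06],0.028]])

```text
clock: 2.62
tool_pos: [0.563, 0.0529, 0.2438]
orientation: [-180.0, -0.0, -2.6]
force: [-0.2, 1.7, -0.2]
opening: 0.0611
gripper_force: 0.0
```

```bash
python3 c.py 2; python3 - <<'E'
from h import *
import pickle
w=pickle.load(open("w2.pkl","rb"))
print(proj(w,[.5635,.0505,.167]))
cv2.imwrite("pics/w2c.png",cv2.resize(w["color"][60:320,170:470],None,fx=2,fy=2)[:,:,::-1])
E
```

```text
2.6167 [0.56304678 0.05290976 0.2437896 ] [-1.79968075e+02 -3.90221971e-02 -2.55302788e+00] [ 2.51876668e+01  1.24111944e+01 -1.73431537e+01 -1.16301771e-02
 -6.01962551e+01  6.22650924e+01] [-0.18442621  1.70139011 -0.19152124]
knob_grip 0.59 [317.3 209.4]
knob_grip 0.32 [123.8 188. ]
drop_pin 0.64 [321.9 144.3]
drop_pin 0.61 [257.6  10.6]
[322.91973298 248.07655708] 301.49330122498696 [0.63512784 0.04879571 0.33550781]
[320.67591193 242.33413276]
```

View pics/w2c.png

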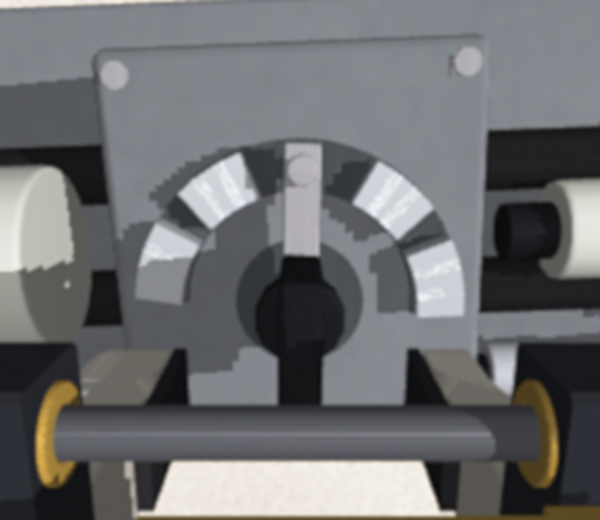

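The close view shows the bar between the open fingers, with the left notch at crop (186,217) and the right one at (425,232). I'll work out the axis and notch angle from the land corners.

```bash
python3 - <<'E'
from h import *
import pickle
from scipy.optimize import least_squares
w=pickle.load(open("w2.pkl","rb"))
f=lambda L:np.array([atz(w,(x/2+170,y/2+60),.112) for x,y in L])[:,:2]
O=f([(240,153),(180,195),(163,222),(137,298),(375,160),(432,212),(447,240),(464,314)])
I=f([(257,196),(213,228),(201,243),(185,303),(356,204),(402,240),(411,252),(419,317)])
r=least_squares(lambda c:np.r_[np.hypot(*(O-c[:2]).T)-.064-c[2],np.hypot(*(I-c[:2]).T)-.046-c[2]],[.56,.05,0])
c=r.x[:2];print(r.x,np.round(r.fun,4))
A=lambda P:np.round(np.arctan2(P[:,1]-c[1],P[:,0]-c[0]),3)
print(A(O),A(I))
print("pin/arm end",atz(w,(302/2+170,170/2+60),.13), A(np.array([atz(w,(302/2+170,170/2+60),.13)[:2]])))
E
```

```text
[ 5.63411673e-01  5.01322234e-02 -5.51573501e-04] [ 0.     -0.0005 -0.0014  0.0003 -0.0006 -0.0018 -0.0022  0.      0.0014
  0.0005  0.0006 -0.0003  0.0002  0.0013  0.0019  0.0006]
[ 0.316  0.749  0.944  1.456 -0.483 -0.953 -1.153 -1.647] [ 0.315  0.761  0.923  1.472 -0.504 -0.991 -1.115 -1.686]
pin/arm end [0.61814823 0.04770554 0.13      ] [-0.044]
```

Plate axis is at (0.5634, 0.0501). The left notch middle is at about 0.845 rad in world (48.4°), and the knob is at about -0.044 rad. I'm going down to the grip.

Call:
send_rows(deltas=[[[0,0,0.014],0],[[0,0,0.028],0],[[0,0,0.042],0],[[0,0,0.056],0],[[0,0,0.056],0]])

```text
clock: 3.18
tool_pos: [0.5617, 0.052, 0.1966]
orientation: [179.9, 0.2, -2.6]
force: [-0.5, 0.4, -0.4]
opening: 0.0613
gripper_force: 0.0
```

Call:
send_rows(deltas=[[[0,0,0],0],[[0,0,0],0],[[0,0,0],0],[[0,0,0],0],[[0,0,0],0]])

```text
clock: 3.6
tool_pos: [0.5633, 0.0524, 0.1999]
orientation: [-180.0, -0.0, -2.6]
force: [-0.5, -0.4, 1.3]
opening: 0.0613
gripper_force: 0.0
```

Call:
send_rows(deltas=[[[0,0.0028,0.001],0],[[0,0.0028,0.001],0],[[0,0.0028,0.001],0],[[0,0.0028,0.001],0],[[0,0.0028,0.001],0]])

```text
clock: 4.02
tool_pos: [0.563, 0.05, 0.1986]
orientation: [-180.0, -0.0, -2.6]
force: [-0.8, -0.4, 0.9]
opening: 0.0613
gripper_force: 0.0
```

Call:
send_rows(deltas=[[[0,0,0],0],[[0,0,0],0],[[0,0,0],0],[[0,0,0],0],[[0,0,0],0]], gripper=0)

```text
clock: 4.43
tool_pos: [0.5629, 0.0501, 0.1986]
orientation: [180.0, 0.0, -2.6]
force: [0.1, -0.2, -0.6]
opening: 0.0337
gripper_force: 0.0
```

Call:
send_rows(deltas=[[[0,0,0],0],[[0,0,0],0],[[0,0,0],0],[[0,0,0],0],[[0,0,0],0]])

```text
clock: 4.85
tool_pos: [0.563, 0.0513, 0.1986]
orientation: [-179.9, -0.0, -2.6]
force: [-1.7, 6.3, 0.4]
opening: 0.014
gripper_force: 30.0
```

Call:
send_rows(deltas=[[[0,-0.001,-0.004],0],[[0,-0.002,-0.008],0],[[0,-0.002,-0.012],0],[[0,-0.002,-0.017],0],[[0,-0.002,-0.017],0]])

```text
clock: 5.27
tool_pos: [0.5629, 0.0517, 0.2122]
orientation: [-180.0, 0.0, -2.6]
force: [4.4, 0.7, -11.9]
opening: 0.0136
gripper_force: 30.0
```

Call:
send_rows(deltas=[[[0,0,0],0],[[0,0,0],0],[[0,0,0],0],[[0,0,0],0],[[0,0,0],0]])

```text
clock: 5.68
tool_pos: [0.5629, 0.0517, 0.2119]
orientation: [180.0, 0.0, -2.6]
force: [3.1, 1.8, -12.4]
opening: 0.0139
gripper_force: 30.0
```

The knob is up 13.3 mm at 12 N, as expected. Turning it left (+yaw) now.

Call:
send_rows(deltas=[[[0,0,0],-0.05],[[0,0,0],-0.1],[[0,0,0],-0.15],[[0,0,0],-0.2],[[0,0,0],-0.25]])

```text
clock: 6.1
tool_pos: [0.5629, 0.0518, 0.212]
orientation: [-180.0, 0.0, 20.2]
force: [3.6, 2.0, -12.6]
opening: 0.0141
gripper_force: 30.0
```

Call:
send_rows(deltas=[[[0,0,0],-0.04],[[0,0,0],-0.08],[[0,0,0],-0.12],[[0,0,0],-0.16],[[0,0,0],-0.2]])

```text
clock: 6.52
tool_pos: [0.5629, 0.0519, 0.212]
orientation: [-180.0, -0.0, 38.1]
force: [3.0, 3.7, -12.6]
opening: 0.0137
gripper_force: 30.0
```

Call:
send_rows(deltas=[[[0,0,0],-0.02],[[0,0,0],-0.04],[[0,0,0],-0.06],[[0,0,0],-0.06],[[0,0,0],-0.06]])

```text
clock: 6.93
tool_pos: [0.5629, 0.0518, 0.212]
orientation: [-180.0, -0.0, 43.3]
force: [3.4, 3.5, -12.3]
opening: 0.0138
gripper_force: 30.0
```

```bash
python3 c.py 3; python3 - <<'E'
import cv2
w=cv2.imread("pics/w3.png")
cv2.imwrite("pics/w3c.png",cv2.resize(w[60:320,170:470],None,fx=2,fy=2))
E
```

```text
6.9333 [0.56289602 0.05184697 0.2120295 ] [-1.79979093e+02 -3.16870904e-03  4.32870965e+01] [ 2.50846045e+01  1.40948770e+01 -1.96826959e+01 -2.50837979e-02
 -5.62259503e+01  1.08216438e+02] [  3.39567455   3.51880173 -12.3102791 ]
knob_grip 0.83 [317.3 221.4]
knob_grip 0.3 [323.3 145.8]
drop_pin 0.57 [318.4 153.5]
[315.68602211 274.46934122] 301.49330122498696 [0.61556537 0.1003492  0.30374369]
```

View pics/w3c.png

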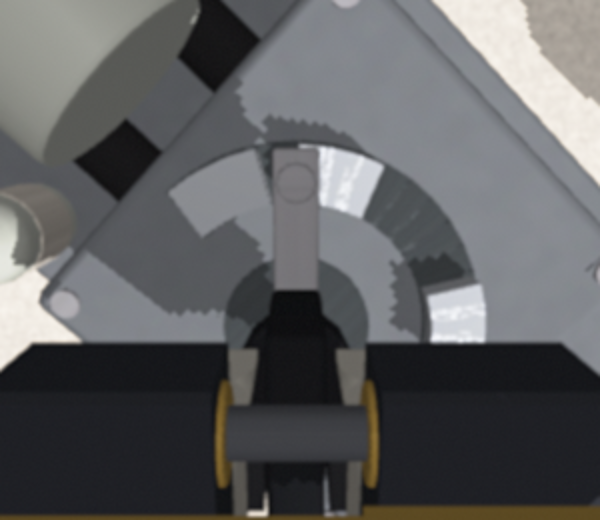

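The arm is straight along the tool at 43.3°. The far land's edge of the notch shows at crop (257,150)–(271,205), just left of the arm. I'll get its angle.

```bash
python3 - <<'E'
from h import *
import pickle
w=pickle.load(open("w3.pkl","rb"));w2=pickle.load(open("w2.pkl","rb"))
def A(w,L,c,z=.112):
    P=np.array([atz(w,(x/2+170,y/2+60),z) for x,y in L])[:,:2]-c
    print(np.round(np.degrees(np.arctan2(P[:,1],P[:,0])),1),np.round(np.hypot(*P.T),4))
L3=[(257,150),(271,205),(171,191),(203,237),(383,165),(362,217)]
L2=[(163,222),(201,243),(137,298),(185,303),(240,153),(257,196),(180,195),(213,228)]
for c in([.5634,.0501],[.5629,.0517]): A(w,L3,c);A(w2,L2,c)
A(w,[(296,183)],[.5629,.0517],.143)
E
```

```text
[54.9 54.2 82.2 84.5 18.8 17.3] [0.064  0.0464 0.0642 0.0468 0.0638 0.0464]
[54.1 52.9 83.4 84.4 18.1 18.1 42.9 43.6] [0.062  0.0461 0.0638 0.0452 0.0635 0.0468 0.063  0.046 ]
[53.7 52.5 81.6 83.7 17.3 15.2] [0.063  0.0454 0.0627 0.0453 0.0638 0.0464]
[52.8 51.1 82.8 83.5 16.6 16.  41.5 41.7] [0.0611 0.0451 0.0622 0.0437 0.0635 0.0468 0.0623 0.0453]
[42.6] [0.055]
```

Call:
send_rows(deltas=[[[0,0,0],-0.02],[[0,0,0],-0.04],[[0,0,0],-0.058],[[0,0,0],-0.058],[[0,0,0],-0.058]])

```text
clock: 7.5
tool_pos: [0.5629, 0.0519, 0.2121]
orientation: [-180.0, -0.0, 48.5]
force: [2.2, 2.9, -11.7]
opening: 0.0141
gripper_force: 30.0
```

Call:
send_rows(deltas=[[[0,0,0.0006],0],[[0,0,0.0012],0],[[0,0,0.0018],0],[[0,0,0.0024],0],[[0,0,0.003],0]])

```text
clock: 7.92
tool_pos: [0.5629, 0.0519, 0.2098]
orientation: [-180.0, -0.0, 48.5]
force: [1.7, 4.3, -10.5]
opening: 0.0139
gripper_force: 30.0
```

Call:
send_rows(deltas=[[[0,0,0.0004],0],[[0,0,0.0008],0],[[0,0,0.0012],0],[[0,0,0.0012],0],[[0,0,0.0012],0]])

```text
clock: 8.33
tool_pos: [0.5629, 0.0519, 0.2089]
orientation: [-180.0, -0.0, 48.5]
force: [2.0, 4.7, -9.7]
opening: 0.0142
gripper_force: 30.0
```

Lift is now about 10.3 mm and the knob's weight is still carried. I'll keep feeling downwards in 0.8 mm steps.

Call:
send_rows(deltas=[[[0,0,0.0003],0],[[0,0,0.0006],0],[[0,0,0.001],0],[[0,0,0.001],0],[[0,0,0.001],0]])

```text
clock: 8.75
tool_pos: [0.5629, 0.0519, 0.2081]
orientation: [-180.0, -0.0, 48.5]
force: [1.2, 5.1, -9.3]
opening: 0.0136
gripper_force: 30.0
```

Call:
send_rows(deltas=[[[0,0,0.0003],0],[[0,0,0.0006],0],[[0,0,0.001],0],[[0,0,0.001],0],[[0,0,0.001],0]])

```text
clock: 9.17
tool_pos: [0.5629, 0.0519, 0.2074]
orientation: [-180.0, -0.0, 48.5]
force: [1.6, 4.8, -10.1]
opening: 0.0138
gripper_force: 30.0
```

Lift is 8.8 mm with about 10 N still carried, below where it would rest on a land (9–11 mm), so the pin is entering the notch. I'm continuing gently.

Call:
send_rows(deltas=[[[0,0,0.0005],0],[[0,0,0.001],0],[[0,0,0.0015],0],[[0,0,0.002],0],[[0,0,0.002],0]])

```text
clock: 9.58
tool_pos: [0.5629, 0.0518, 0.2058]
orientation: [-180.0, -0.0, 48.5]
force: [0.2, 5.4, -9.2]
opening: 0.0141
gripper_force: 30.0
```

Call:
send_rows(deltas=[[[0,0,0.0005],0],[[0,0,0.001],0],[[0,0,0.0015],0],[[0,0,0.002],0],[[0,0,0.0025],0]])

```text
clock: 10.0
tool_pos: [0.5629, 0.0518, 0.2039]
orientation: [-180.0, -0.0, 48.5]
force: [0.5, 4.9, -9.2]
opening: 0.0139
gripper_force: 30.0
```

Call:
send_rows(deltas=[[[0,0,0.0005],0],[[0,0,0.001],0],[[0,0,0.0015],0],[[0,0,0.002],0],[[0,0,0.0025],0]])

```text
clock: 10.42
tool_pos: [0.5629, 0.0518, 0.202]
orientation: [-180.0, -0.0, 48.5]
force: [0.6, 4.7, -7.1]
opening: 0.0136
gripper_force: 30.0
```

Call:
send_rows(deltas=[[[0,0,0.0005],0],[[0,0,0.001],0],[[0,0,0.0015],0],[[0,0,0.002],0],[[0,0,0.0025],0]])

```text
clock: 10.83
tool_pos: [0.5629, 0.0518, 0.2001]
orientation: [-180.0, -0.0, 48.5]
force: [-0.0, 4.2, -6.9]
opening: 0.014
gripper_force: 30.0
```

Call:
send_rows(deltas=[[[0,0,0.0004],0],[[0,0,0.0008],0],[[0,0,0.0012],0],[[0,0,0.0012],0],[[0,0,0.0012],0]])

```text
clock: 11.25
tool_pos: [0.563, 0.0518, 0.1992]
orientation: [-180.0, -0.0, 48.5]
force: [-0.1, 5.9, -5.8]
opening: 0.0138
gripper_force: 30.0
```

Call:
send_rows(deltas=[[[0,0,0],0],[[0,0,0],0],[[0,0,0],0],[[0,0,0],0],[[0,0,0],0]], gripper=0.6)

```text
clock: 11.67
tool_pos: [0.5632, 0.0514, 0.1992]
orientation: [180.0, -0.0, 48.6]
force: [0.4, 0.3, -0.3]
opening: 0.0418
gripper_force: 0.0
```

Call:
send_rows(deltas=[[[0,0,0],0],[[0,0,0],0],[[0,0,0],0],[[0,0,0],0],[[0,0,0],0]])

```text
clock: 12.08
tool_pos: [0.563, 0.0516, 0.1986]
orientation: [-180.0, 0.0, 48.6]
force: [-0.1, 0.2, -0.8]
opening: 0.0524
gripper_force: 0.0
```

Call:
send_rows(deltas=[[[0,0,-0.02],0],[[0,0,-0.04],0],[[0,0,-0.06],0],[[0,0,-0.085],0],[[0,0,-0.11],0]])

```text
clock: 12.5
tool_pos: [0.5628, 0.0516, 0.2873]
orientation: [-180.0, 0.0, 48.6]
force: [0.2, -0.1, 0.1]
opening: 0.0529
gripper_force: 0.0
```

```bash
python3 c.py 4; python3 - <<'E'
import cv2
from h import ctrl
w=cv2.imread("pics/w4.png")
s=ctrl.snapshot("side")["color"][150:300,220:440,::-1]
a=cv2.resize(w[20:320,120:520],None,fx=1,fy=1);b=cv2.resize(s,(400,273))
cv2.imwrite("pics/w4c.png",cv2.vconcat([a,b]))
E
```

```text
12.5 [0.56279238 0.05159443 0.28727417] [-1.79982859e+02  3.71315593e-02  4.85633003e+01] [ 2.50764031e+01  1.04643076e+01 -1.38218755e+01 -1.01172965e-03
 -6.57547035e+01  1.13487307e+02] [ 0.20218345 -0.10317045  0.13568627]
knob_grip 0.63 [318.8 195.2]
drop_pin 0.64 [316.2 142.5]
[315.83931357 223.48482768] 301.49330122498696 [0.61071714 0.10471798 0.37890657]
```

View pics/w4c.png

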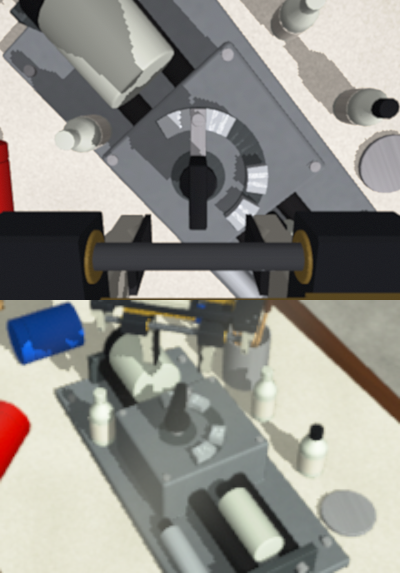

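The knob is free, with its arm sitting between the two left lands, and nothing else has moved. I'm handing the job in.

```bash
python3 -c "
from plant import ctrl
print(ctrl.close_job())"
```

```text
the job is handed in; nothing more can be done
None
```

The selector was turned left to the big jar's bed and the pin lowered into that side's notch (knob turn about 48.5°, down to its starting height). The knob is released, nothing else appeared to move, and the job was handed in at about 12.5 s, with no verdict returned.

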